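# Seat a keyed shaft in a pulley hub and hold it home

### The job

Take the white disc off the pulley's hub and lay it flat on the bench, clear of the fixture. Then take the keyed shaft out of its block and push it foot first into the hub, turning it until the key slips into the keyway, and on down against the spring until its collar sits on the hub face. Finish still gripping the shaft and pressing it fully home; do not let go, and leave the bottle, jar, vial and wrench where they are.

Things in the scene. Friction and masses are not known exactly. Their poses are not given: they have to be found in the camera images.
- cover: White plastic disc, 51 mm across, 13 mm thick, lying loose on the hub face as a dust cover (it may sit a few mm off-centre). Origin: centre of its underside; z up.
- shaft: Loose steel shaft, 96 mm tall, 0.2 kg, upright in the white block. Origin: centre of its foot, z up its axis. Journal 22 mm across, z 0-46 mm (foot chamfered); key on its +x side, z 12-42 mm, 8 mm wide, out to 16 mm from the axis (first 12 mm plain round); collar 38 mm across, z 46-54; square drive end 22 x 22 mm, flats along x and y, z 54-96 mm: grip here.
- stand: White storage block fixed to the bench, 72 x 72 mm, 40 mm high, with one round hole 35 mm wide and 30 mm deep (its floor is 10 mm above the bench), in which the shaft stands loosely. Origin: centre of its underside.
- hub_mouth (a point): Centre of the hub's upper face, 80 mm above the bench; z up, axes as fixture. Bore 24.4 mm wide, 1.5 mm chamfer, open upward; one keyway from the face down, 10.4 mm wide, out to 17.2 mm from the axis. It points along +x give or take 0.5 rad: these axes do not show it; see it on the face once the disc is off, or feel for it. Home: shaft's foot 46 mm below this point.
- plunger (a joint): Travel in m of the spring plunger inside the bore. 0: up, its top 34 mm below the hub face. Grows as the shaft's foot pushes it down; 0.012 with the shaft home. The spring pushes back with 4 N at first touch and 10 N at home, so that a shaft let go rises again.
- oil_bottle: Yellow oil bottle with red nozzle, 51 mm wide, 136 mm tall, standing; not to be moved. Origin: centre of its underside.
- jar_d: Clear jar with orange cap, 52 mm wide, 65 mm tall; not to be moved. Origin: centre of its underside.
- vial_a: Small vial with black cap, 27 mm wide, 60 mm tall; not to be moved. Origin: centre of its underside.
- wrench_13: Open-ended wrench, 147 mm long (along its y), 5 mm thick, lying flat; not to be moved. Origin: centre of its underside.
- fixture: Fixed grey base plate 100 x 100 x 12 mm (origin: centre of its underside) carrying a toothed metal belt pulley lying flat, 74 mm across, its top 60 mm above the bench, with a hub boss 46 mm across rising to 80 mm. The pulley stands at a random angle; its bearing is stiff (0.5 N m), so it stays put when the shaft is turned under light pressure.
Mind the look-alikes: they are no part of the job. Several things have the shape of the cover; the one meant has the colours described above.

How it is judged:
On the way, in this order (a step that is already met when the one before it is completed fails the run):
1. the white disc lies flat on the bench, let go, its centre at least 70 mm from the hub's axis (height (world z) of cover below 0.006 m and angle between cover's own z axis and vertical below 0.1 rad and horizontal distance between cover and hub_mouth above 0.07 m and contact force between the fingers and cover below 0.1 N), for 0.2 s.
2. the key has slipped into the keyway: foot more than 20 mm down the bore (z of shaft in the frame of hub_mouth below -0.02 m and horizontal distance between shaft and hub_mouth below 0.006 m), for 0.1 s.
At the end, for the whole second after the job is handed in: Shaft upright (0.08 rad) in the bore, within 4 mm of its axis, collar within 2 mm of the hub face, plunger pressed at least 9 mm, fingers still gripping the shaft (over 2 N); white disc flat on the bench, centre at least 70 mm from the hub's axis (z of shaft in the frame of hub_mouth below -0.044 m and horizontal distance between shaft and hub_mouth below 0.004 m and angle between shaft's own z axis and vertical below 0.08 rad and value of joint plunger above 0.009 m and contact force between the fingers and shaft above 2 N and height (world z) of cover below 0.006 m and angle between cover's own z axis and vertical below 0.1 rad and horizontal distance between cover and hub_mouth above 0.07 m); the arm keeps its last pose, push and grip.
It fails at once if the bottle, jar, vial or wrench is moved more than 30 mm (distance of any of oil_bottle, jar_d, vial_a, wrench_13 from where it was at the start of the episode above 0.03 m).
It also fails if it takes over 61 s, if anything falls off the work surface, if the arm or the gripper's body presses on something with over 40 N, if the wrist force passes 120 N, or if a joint passes its speed limit or range.

### The arm

A 6-joint arm with a two-finger parallel gripper is mounted at the origin on the work surface; the furniture and walls round the work are solid. World frame = base frame: x ahead of the robot, y to its left, z up, the work surface at z = 0. Lengths are in m, angles in rad, forces in N, time in s.
With the tool pointing down it reaches from about 0.35 to 0.775 m from the base axis. Payload 7.3 kg.
Tool frame: the origin (TCP) lies on the mounting face of the last link; the fingertips stand 178 mm ahead of it and the grasp point (between the pads) lies 159 mm ahead of it (robot.tcp_to_tips is the distance from the TCP to the fingertips, in m); z points along the fingers, y is the direction in which the jaws open and shut (so a half turn about z gives the same grasp; the last joint's range is limited). The gripper opens to 92 mm and grips with 3 to 60 N. Pads are 19 mm wide; open, the fingers measure 130 mm over their backs; the gripper's body (75 mm by 190 mm) begins 47 mm behind the grasp point.
Start: joints at [1.148, 0.342, 1.524, -0, 1.275, -0.146], TCP at [0.143, 0.505, 0.405] pointing down, gripper open.
Joint ranges: [-2.53, 2.53], [-0.77, 2.02], [0.04, 2.7], [-1, 4.14], [0.28, 2.66], [-3.11, 3.11]. Speed limits (rad/s): [2.57, 2.57, 3.14, 3.14, 3.14, 3.14].

### API

Orientations are given as [roll, pitch, yaw] about the fixed x, y, z axes, in that order (R = Rz(yaw) Ry(pitch) Rx(roll)).
In Python, from cell import robot, viewer gives the robot as it stands.
- The arm moves only by the shell command python3 -m creep 'ROWS' [OPENING] [FORCE]. ROWS is JSON, a list that holds one entry, the list of rows, each a list of 6 numbers: the shift along the world's x, y, z in mm, then the turn, a rotation vector about the world's x, y, z in degrees. A call has 1 to 5 rows; each row shifts and turns the pose as measured when the row begins; what a row does not reach is not made up. A row lasts 1/12 s, in which the tool goes at most 41.7 mm and 7.16 degrees, less where a joint would pass 70% of its speed; a pose out of reach is approached as far as the arm can. A call with a gripper value outside its range is refused whole. OPENING is the closure, from -1 (fully open) to 1 (shut), set as the call begins (- or left out, the last holds). The fingers move at their own pace and stop on an object; FORCE is the grip in N (left out, the last holds). Time passes only in rows, so rows that do not move let the fingers close. It gives the time, the measured TCP pose, the force and the opening at its end, in the units of the state.
- robot.observe(): the state, without advancing time (a new reading comes with each control period).
- viewer.read_camera(name): name is "scene" or "top"; returns the picture (420x560x3 uint8, blue, green, red); there is no depth.
- viewer.camera_model(name): a dict with "fx", "fy", "cx", "cy" (pixels), "pose" (4x4, takes a point from camera to world coordinates). Camera axes: x right, y up, looking along -z (the intrinsics and any distortion apply to the point x, -y, -z); pixel columns grow to the right and rows downward; lengths in m; the calibration is good to about 2 mm. A picture is of the moment at which its call begins. camera_model takes no time and is no camera call.
- robot.hand_in(): hands the job in, once; it reports no verdict.
The state is a dict: "time": time; "qpos": joint angles; "qvel": joint speeds; "joint_efforts": joint torques, N m; "tool_pos": TCP position; "tool_rot": TCP orientation; "contact_force": force on the tool from outside, world axes, zero at the start; "torque": the same for the moment, N m; "opening": finger opening in m.
Only numpy, scipy, OpenCV 4.12 (cv2) and the standard library are available. Lean on these libraries where they do the work, as an engineer would, in place of code of your own. Each camera call takes 0.05 s, during which the arm holds its last target. There are 200 camera calls.

## Working session

There is one attempt and no reset: what is moved stays moved. The work goes in short steps, Python scripts to look and compute and a shell command to move; the robot and the scene stay as the last step left them, time stands still between calls to the robot, and variables do not carry over. Pictures are saved under pics/ and viewed, about 8 in all and at most 12, crops included, and the job is handed in when it is done.

```bash
mkdir -p pics
cat > h.py <<'E'
import numpy as np, cv2
from cell import robot, viewer
def pix(cam,u,v,z):
    m=viewer.camera_model(cam);P=np.array(m["pose"])
    d=P[:3,:3]@np.array([(u-m["cx"])/m["fx"],-(v-m["cy"])/m["fy"],-1.]);o=P[:3,3]
    return o+d*(z-o[2])/d[2]
def proj(cam,p):
    m=viewer.camera_model(cam);P=np.array(m["pose"])
    c=P[:3,:3].T@(np.array(p)-P[:3,3]);return m["cx"]+m["fx"]*c[0]/-c[2],m["cy"]-m["fy"]*c[1]/-c[2]
E
python3 - <<'E'
from h import *
for c in("scene","top"):
    cv2.imwrite(f"pics/{c}0.png",viewer.read_camera(c)); m=viewer.camera_model(c);print({k:np.round(v,3).tolist() if k!="x" else v for k,v in m.items() if not isinstance(v,str)})
s=robot.observe();print(s)
E
```

```text
{'fx': 517.722, 'fy': 517.722, 'cx': 280.095, 'cy': 207.133, 'pose': [[0.821, -0.451, 0.351, 1.024], [0.571, 0.656, -0.493, -0.592], [-0.008, 0.605, 0.796, 1.157], [0.0, 0.0, 0.0, 1.0]]}
{'fx': 438.989, 'fy': 438.989, 'cx': 278.532, 'cy': 216.543, 'pose': [[0.001, 0.991, -0.131, 0.44], [-1.0, 0.004, 0.018, 0.08], [0.019, 0.131, 0.991, 1.0], [0.0, 0.0, 0.0, 1.0]]}
{'time': 0.1, 'qpos': array([ 1.14797111e+00,  3.42656301e-01,  1.52486611e+00,  7.72094136e-06,
        1.27540205e+00, -1.45986146e-01]), 'qvel': array([-0.00113474, -0.00273597, -0.00317438, -0.00020003,  0.00166061,
       -0.00217428]), 'joint_efforts': array([ 8.45074501e-04, -4.32004845e+01, -2.44696194e+01,  7.18699931e-02,
        5.25336410e-02, -4.35420327e-05]), 'tool_pos': array([0.14341881, 0.50492319, 0.40413194]), 'tool_rot': array([-3.14027608e+00, -2.01041611e-04,  2.86475120e+00]), 'contact_force': array([ 0.16360704, -0.18503381,  0.08160444]), 'torque': array([-0.00643902, -0.01124335,  0.03096954]), 'opening': 0.09212715084424095}
```

View pics/scene0.png

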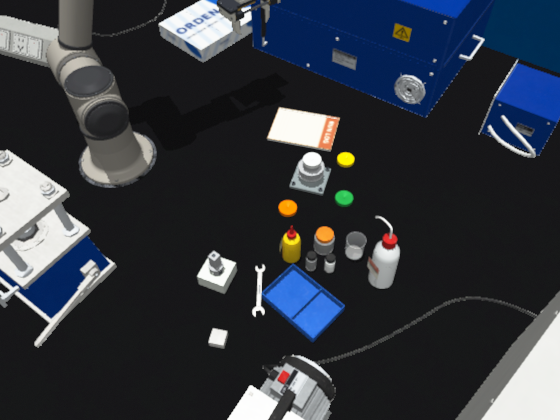

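View pics/top0.png

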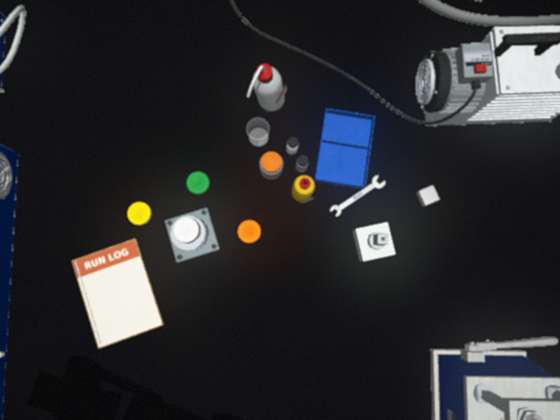

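The scene view shows the fixture with the white disc at (312,162) and the stand with the shaft at (216,268). In the top view they are at (187,230) and (376,241).

Possible covers in the top view are white (187,230), yellow (139,213), green (198,182), orange (249,231) and the orange jar cap (271,163). I choose the white one on the hub and will check it in a crop.

Run:
```python
from h import *
t=cv2.imread("pics/top0.png");s=cv2.imread("pics/scene0.png")
def cr(i,u,v,r=33): return cv2.resize(i[v-r:v+r,u-r:u+r],(400,300*400//300 if 0 else 400),interpolation=cv2.INTER_CUBIC)[50:350]
cv2.imwrite("pics/crop1.png",np.vstack([np.hstack([cr(t,190,232),cr(t,376,241)]),np.hstack([cr(s,312,168),cr(s,216,268)])]))
print("cover top",pix("top",187,230,.093),pix("scene",312,157,.093))
print("shaft",pix("top",378,239,.096),pix("scene",215,257,.096))
for n,p in dict(yel=(139,213),gr=(198,182),orr=(249,231),jar=(271,163),bot=(304,184),stand=(375,242)).items(): print(n,pix("top",*p,0.01))
```

```text
cover top [0.53107344 0.25248792 0.093     ] [0.52806621 0.26254095 0.093     ]
shaft [ 0.51333573 -0.14282186  0.096     ] [ 0.51347506 -0.14588602  0.096     ]
yel [0.57770045 0.37761449 0.01      ]
gr [0.64992004 0.24633425 0.01      ]
orr [0.53759118 0.12850663 0.01      ]
jar [0.69557002 0.07933107 0.01      ]
bot [0.64653677 0.00328172 0.01      ]
stand [ 0.51347657 -0.15700688  0.01      ]
```

View pics/crop1.png

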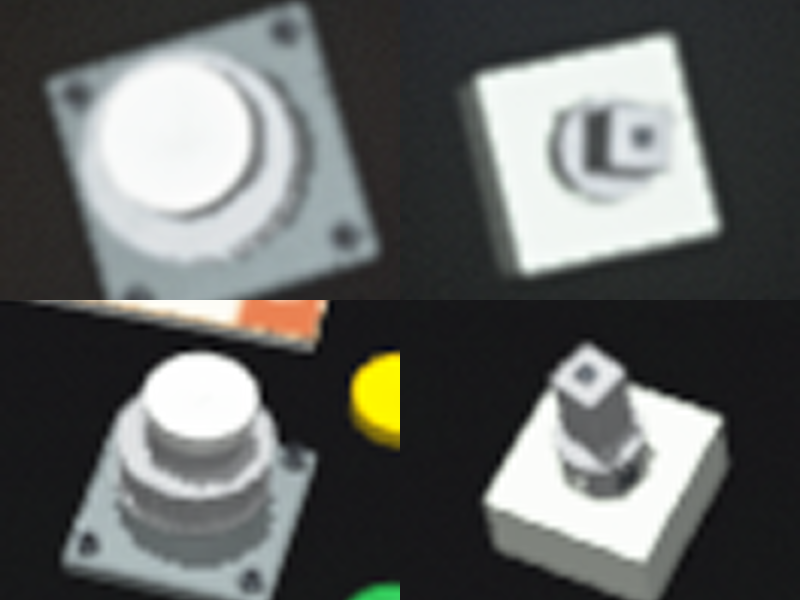

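Run:
```python
from h import *
print("cover",pix("top",186.2,229,.093),pix("scene",312,158.9,.093))
print("shafttop",pix("top",383.1,238.5,.106),pix("scene",213.9,255.6,.106))
f=lambda x,y:(183+x/6.06,235+(y+50)/6.06)
q=[pix("scene",*f(a-400,b-300),.106)[:2] for a,b in[(587,343),(627,375),(590,408),(550,380)]]
for i in range(4): d=q[(i+1)%4]-q[i];print(np.linalg.norm(d),np.degrees(np.arctan2(d[1],d[0])))
g=lambda x,y:pix("top",343+x/6.06,208+(y+50)/6.06,.04)[:2]
q=[g(a-400,b) for a,b in[(473,75),(672,34),(722,233),(522,277)]]
print("stand",np.mean(q,0))
for i in range(4): d=q[(i+1)%4]-q[i];print(np.linalg.norm(d),np.degrees(np.arctan2(d[1],d[0])))
g=lambda x,y:pix("top",157+x/6.06,199+(y+50)/6.06,.012)[:2]
q=[g(a,b) for a,b in[(76,95),(286,28),(345,236),(138,296)]]
print("fixt",np.mean(q,0))
for i in range(4): d=q[(i+1)%4]-q[i];print(np.linalg.norm(d),np.degrees(np.arctan2(d[1],d[0])))
```

```text
cover [0.53314513 0.25419535 0.093     ] [0.53193539 0.25651434 0.093     ]
shafttop [ 0.51358201 -0.15088335  0.106     ] [ 0.51364549 -0.1485376   0.106     ]
0.02257283226378227 -6.652195156820001
0.020159649770173538 -96.86294202113396
0.021116526875080636 177.2212009790037
0.021633318000279282 87.13895217399157
stand [ 0.51191064 -0.15107329]
0.0748009103850907 -78.2071250567191
0.07413580603106273 -167.62009930543937
0.07470066536695365 102.34658692174752
0.0748587961572687 12.453631541569765
fixt [0.52979711 0.25669923]
0.0814103485751031 -71.74842694392389
0.08119739942136969 -163.09885588274227
0.07887096581985374 106.42927415493106
0.07866958622922543 18.736393573523365
```

```bash
python3 -m creep '[[[35,-22,0,0,0,0],[35,-22,0,0,0,0],[35,-22,0,0,0,0],[35,-22,0,0,0,0],[35,-22,0,0,0,0]]]' -1; python3 -m creep '[[[35,-22,0,0,0,0],[35,-22,0,0,0,0],[35,-22,0,0,0,0],[35,-22,0,0,0,0],[35,-22,0,0,0,0]]]'
```

```text
time: 0.52
tool_pos: [0.3157, 0.3946, 0.4021]
tool_rot: [-3.138, -0.004, 2.88]
contact_force: [1.1, 0.8, 0.0]
opening: 0.0918
time: 0.93
tool_pos: [0.4911, 0.2813, 0.4008]
tool_rot: [-3.136, -0.007, 2.881]
contact_force: [0.6, 1.2, 0.5]
opening: 0.0917
```

```bash
python3 -m creep '[[[21,-13,-30,0,0,0],[20,-13,-30,0,0,0],[0,0,-30,0,0,0],[0,0,0,0,0,0]]]'; python3 -c "
from h import *
from scipy.spatial.transform import Rotation as R
s=robot.observe();r=R.from_euler('xyz',s['tool_rot']);print(s['tool_pos'],r.apply([0,0,1]))"
```

```text
time: 1.27
tool_pos: [0.5406, 0.247, 0.3076]
tool_rot: [-3.138, -0.001, 2.871]
contact_force: [-2.0, -0.0, -0.4]
opening: 0.0917
[0.54062012 0.24697704 0.30756862] [-0.00229542 -0.00308462 -0.99999261]
```

```bash
python3 -m creep '[[[-8,8,-15,0,0,0],[0,0,0,0,0,0],[0,0,-15,0,0,0],[0,0,0,0,0,0],[0,0,0,0,0,0]]]'
```

```text
time: 1.68
tool_pos: [0.5332, 0.2557, 0.281]
tool_rot: [-3.138, -0.001, 2.872]
contact_force: [-0.2, -0.3, -0.6]
opening: 0.092
```

```bash
python3 -m creep '[[[0,0,-10,0,0,0],[0,0,-9,0,0,0],[0,0,0,0,0,0],[0,0,0,0,0,0]]]'; python3 -m creep '[[[0,0,0,0,0,0],[0,0,0,0,0,0],[0,0,0,0,0,0],[0,0,0,0,0,0],[0,0,0,0,0,0]]]' 1 15;  python3 -m creep '[[[0,0,0,0,0,0],[0,0,0,0,0,0]]]'
```

```text
time: 2.02
tool_pos: [0.5339, 0.2567, 0.2656]
tool_rot: [3.141, 0.005, 2.874]
contact_force: [-0.5, 0.2, 1.2]
opening: 0.0918
time: 2.43
tool_pos: [0.5342, 0.2567, 0.2667]
tool_rot: [3.141, 0.007, 2.874]
contact_force: [0.1, 0.3, -0.2]
opening: 0.0632
time: 2.6
tool_pos: [0.5342, 0.2567, 0.2668]
tool_rot: [3.14, 0.007, 2.874]
contact_force: [-0.2, 0.8, -0.7]
opening: 0.0502
```

```bash
python3 -m creep '[[[0,0,0,0,0,0],[0,0,0,0,0,0],[0,0,0,0,0,0],[0,0,0,0,0,0]]]' 0; python3 -m creep '[[[0,0,-5,0,-0.4,0],[0,0,0,0,0,0],[0,0,0,0,0,0]]]'
```

```text
time: 2.93
tool_pos: [0.5342, 0.2566, 0.2668]
tool_rot: [3.14, 0.007, 2.874]
contact_force: [0.3, 0.5, -0.2]
opening: 0.0502
time: 3.18
tool_pos: [0.5341, 0.2564, 0.2642]
tool_rot: [3.139, 0.015, 2.874]
contact_force: [-0.2, -0.1, 0.3]
opening: 0.0506
```

```bash
python3 -m creep '[[[0,0,0,0,0,0],[0,0,0,0,0,0],[0,0,0,0,0,0],[0,0,0,0,0,0]]]' -0.6; python3 -m creep '[[[0,0,-3,0,0.8,0],[0,0,0,0,0,0],[0,0,0,0,0,0]]]'; python3 -m creep '[[[0,0,0,0,0,0],[0,0,0,0,0,0],[0,0,0,0,0,0],[0,0,0,0,0,0]]]' 1 15
```

```text
time: 3.52
tool_pos: [0.5341, 0.2564, 0.2637]
tool_rot: [3.139, 0.015, 2.874]
contact_force: [-0.0, 0.5, 0.3]
opening: 0.0711
time: 3.77
tool_pos: [0.5341, 0.2565, 0.2601]
tool_rot: [-3.14, -0.0, 2.874]
contact_force: [0.4, 1.2, -0.6]
opening: 0.0734
time: 4.1
tool_pos: [0.5342, 0.2565, 0.2597]
tool_rot: [-3.14, -0.001, 2.874]
contact_force: [-0.5, -0.2, 0.2]
opening: 0.0517
```

```bash
python3 -m creep '[[[0,0,0,0,0,0],[0,0,30,0,0,0],[0,0,20,0,0,0],[-20,-20,0,0,0,0],[-24,-22,0,0,0,0]]]'; python3 -m creep '[[[-24,-22,0,0,0,0],[-24,-22,0,0,0,0],[-20,-20,0,0,0,0],[0,0,0,0,0,0],[0,0,0,0,0,0]]]'
```

```text
time: 4.52
tool_pos: [0.4917, 0.2159, 0.3102]
tool_rot: [-3.141, 0.001, 2.876]
contact_force: [-0.2, -1.5, -0.4]
opening: 0.0507
time: 4.93
tool_pos: [0.4164, 0.1473, 0.3112]
tool_rot: [-3.141, 0.001, 2.876]
contact_force: [0.5, 0.4, 0.2]
opening: 0.0507
```

Now look at the face of the hub while holding the disc, and lower.

```bash
python3 -m creep '[[[0,0,-35,0,0,0],[0,0,-35,0,0,0],[0,0,-35,0,0,0],[0,0,-15,0,0,0],[0,0,0,0,0,0]]]'; python3 -m creep '[[[0,0,0,0,0,0]]]'
python3 - <<'E'
from h import *
t=viewer.read_camera("top");s=viewer.read_camera("scene");cv2.imwrite("pics/t2.png",t);cv2.imwrite("pics/s2.png",s)
def cr(i,u,v,r): return cv2.resize(i[v-r*3//4:v+r*3//4,u-r:u+r],(400,300),interpolation=cv2.INTER_CUBIC)
cv2.imwrite("pics/crop2.png",np.vstack([np.hstack([cr(t,188,231,24),cr(s,312,165,24)]),np.hstack([cr(t,230,280,60),cr(s,280,190,60)])]))
E
```

```text
time: 5.35
tool_pos: [0.4208, 0.1492, 0.1902]
tool_rot: [3.135, 0.015, 2.875]
contact_force: [-0.5, -0.2, 0.7]
opening: 0.0503
time: 5.43
tool_pos: [0.4213, 0.1497, 0.1896]
tool_rot: [3.136, 0.014, 2.876]
contact_force: [-0.3, 0.2, 0.1]
opening: 0.0503
```

View pics/crop2.png

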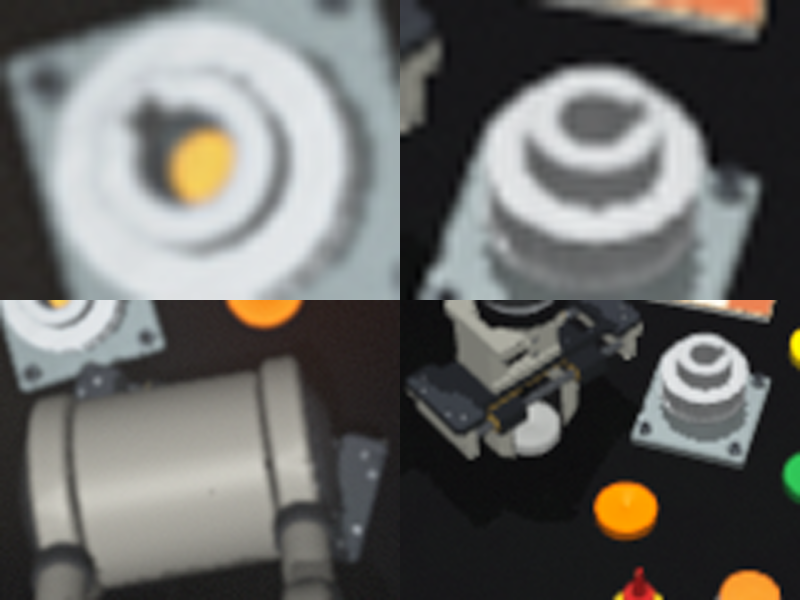

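```bash
python3 -m creep '[[[0,0,-5,0,0.8,0],[0,0,0,0,0,0],[0,0,-3,0,0,0],[0,0,0,0,0,0],[0,0,0,0,0,0]]]'
python3 - <<'E'
from h import *
T=lambda x,y,z:pix("top",164+x/8.333,213+y/8.333,z)[:2]
S=lambda x,y,z:pix("scene",288+(x-400)/8.333,147+y/8.333,z)[:2]
for n,c,k in(("top",T(192,153,.08),T(143,105,.08)),("scene",S(596,118,.08),S(638,99,.08))):
  d=k-c;print(n,c,k,np.linalg.norm(d),np.degrees(np.arctan2(d[1],d[0])))
E
```

```text
time: 5.95
tool_pos: [0.4236, 0.1504, 0.1861]
tool_rot: [3.135, 0.01, 2.876]
contact_force: [-0.3, -0.5, -0.4]
opening: 0.0506
top [0.52951371 0.25479331] [0.54161499 0.26743745] 0.017501861515442932 46.25670916359512
scene [0.5294478  0.25890455] [0.53645655 0.27418541] 0.016811517809326812 65.3608726467654
```

```bash
python3 -m creep '[[[0,0,-4,0,0.5,0],[0,0,0,0,0,0],[0,0,-3,0,0,0],[0,0,0,0,0,0]]]';  python3 - <<'E'
from h import *
cs=[]
for cam,f,off in(("top","pics/t2.png",(.5295,.2548)),("scene","pics/s2.png",(.5295,.2585))):
  im=cv2.imread(f);n=400;w=.035
  m=viewer.camera_model(cam);P=np.array(m["pose"])
  X,Y=np.meshgrid(np.linspace(off[0]-w,off[0]+w,n),np.linspace(off[1]+w,off[1]-w,n))
  c=(np.stack([X,Y,X*0+.08],-1)-P[:3,3])@P[:3,:3]
  o=cv2.remap(im,(m["cx"]-m["fx"]*c[...,0]/c[...,2]).astype('f4'),(m["cy"]+m["fy"]*c[...,1]/c[...,2]).astype('f4'),cv2.INTER_CUBIC)
  for r,k in((23,(0,255,0)),(12.2,(255,0,0))): cv2.circle(o,(200,200),int(r/35*200),k,1)
  cs.append(o)
cv2.imwrite("pics/ortho.png",np.hstack(cs))
E
```

```text
time: 6.28
tool_pos: [0.424, 0.1504, 0.1795]
tool_rot: [3.136, 0.003, 2.876]
contact_force: [-0.2, -0.3, -0.3]
opening: 0.0504
```

View pics/ortho.png

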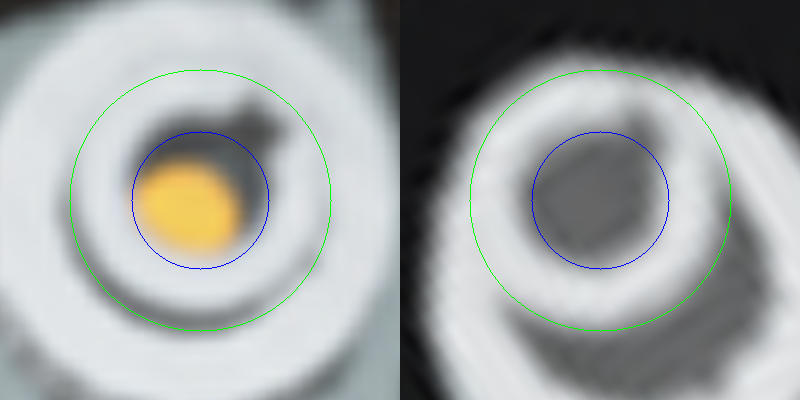

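The keyway in the orthoviews lies up-right of the bore centre: about (275,118) against (199,188) in the top one, and (645,110) against (596,195) in the scene one. That puts it at 45–60° in world yaw. I'm releasing the disc now.

```bash
python3 -m creep '[[[0,0,0,0,0,0],[0,0,0,0,0,0],[0,0,0,0,0,0],[0,0,0,0,0,0],[0,0,0,0,0,0]]]' -0.6; python3 -m creep '[[[0,0,10,0,0,0],[0,0,40,0,0,0],[0,0,40,0,0,0],[0,0,40,0,0,0],[10,-40,10,0,0,3]]]' -0.4; python3 -m creep '[[[10,-40,0,0,0,2],[10,-40,0,0,0,2],[10,-40,0,0,0,2],[10,-40,0,0,0,2],[10,-40,0,0,0,0]]]'
python3 - <<'E'
from h import *
t=viewer.read_camera("top");s=viewer.read_camera("scene");cv2.imwrite("pics/t3.png",t);cv2.imwrite("pics/s3.png",s)
for cam,im in(("top",t),("scene",s)):
  u,v=map(int,proj(cam,(.424,.15,.013)));m=(im[v-30:v+30,u-30:u+30].min(2)>150).astype('u1');n,l,st,c=cv2.connectedComponentsWithStats(m)
  for i in range(1,n):
    if st[i,4]>30: print(cam,st[i],pix(cam,u-30+c[i][0],v-30+c[i][1],.013))
E
```

```text
time: 6.7
tool_pos: [0.4238, 0.1503, 0.1789]
tool_rot: [3.137, 0.002, 2.876]
contact_force: [-0.2, 0.1, -0.2]
opening: 0.0733
time: 7.12
tool_pos: [0.4304, 0.1142, 0.3202]
tool_rot: [3.141, -0.01, 2.933]
contact_force: [2.0, 0.6, 0.3]
opening: 0.0644
time: 7.53
tool_pos: [0.4802, -0.0887, 0.3268]
tool_rot: [3.14, 0.004, 3.093]
contact_force: [1.4, 0.4, 0.8]
opening: 0.0644
top [ 19  19  24  25 455] [0.4235921  0.15111207 0.013     ]
scene [ 21  23  18  15 213] [0.42179134 0.15186067 0.013     ]
```

The disc lies at about (0.423, 0.151), 150 mm from the hub. The two cameras agree on that.

```bash
python3 -m creep '[[[12,-22,0,0,0,-2],[10,-18,0,0,0,0],[0,0,0,0,0,0],[0,0,0,0,0,0]]]'; python3 -c "
from h import *
s=robot.observe();print(s['tool_pos'],s['tool_rot'],s['qpos'])"
```

```text
time: 7.97
tool_pos: [0.5029, -0.1341, 0.3257]
tool_rot: [3.14, 0.003, 3.044]
contact_force: [-0.4, 1.3, -0.6]
opening: 0.0644
[ 0.50288434 -0.13405441  0.32568279] [3.14047744e+00 2.58076606e-03 3.04358672e+00] [-0.40834635  0.41139945  1.65394796  0.00210431  1.07412926 -1.88213892]
```

```bash
python3 -m creep '[[[11,-16,-15,0,0,1],[0,0,0,0,0,0],[0,0,-25,0,0,0],[0,0,0,0,0,0],[0,0,0,0,0,0]]]'
```

```text
time: 8.38
tool_pos: [0.5127, -0.1449, 0.2856]
tool_rot: [3.138, 0.001, 3.065]
contact_force: [0.2, 0.2, 0.2]
opening: 0.0641
```

```bash
python3 -m creep '[[[1,-6,0,0,0,0],[0,0,0,0,0,0],[0,0,-20,0,0,0],[0,0,-20,0,0,0],[0,0,0,0,0,0]]]'
```

```text
time: 8.8
tool_pos: [0.5144, -0.1494, 0.2509]
tool_rot: [3.141, 0.009, 3.067]
contact_force: [-0.3, 0.3, -0.1]
opening: 0.0641
```

```bash
python3 -m creep '[[[0,0,-5,0,0.5,0],[0,0,0,0,0,0],[0,0,0,0,0,0]]]'; python3 -m creep '[[[0,0,0,0,0,0],[0,0,0,0,0,0],[0,0,0,0,0,0],[0,0,0,0,0,0],[0,0,0,0,0,0]]]' 1 40; python3 -m creep '[[[0,0,0,0,0,0],[0,0,0,0,0,0],[0,0,0,0,0,0]]]'
```

```text
time: 9.05
tool_pos: [0.5151, -0.1495, 0.2485]
tool_rot: [-3.141, 0.002, 3.067]
contact_force: [0.1, 0.2, 0.3]
opening: 0.0639
time: 9.47
tool_pos: [0.5158, -0.1497, 0.2516]
tool_rot: [-3.139, 0.007, 3.067]
contact_force: [-1.0, 0.7, 0.5]
opening: 0.0355
time: 9.72
tool_pos: [0.5158, -0.1498, 0.2518]
tool_rot: [-3.139, 0.007, 3.067]
contact_force: [0.7, 1.1, -0.7]
opening: 0.0216
```

```bash
python3 -m creep '[[[0,0,20,0,0,0],[0,0,25,0,0,0],[0,0,30,0,0,0],[0,0,30,0,0,0],[0,0,15,0,0,0]]]'; python3 -m creep '[[[0,0,0,0,0,0],[0,0,0,0,0,0],[0,0,0,0,0,0]]]'
python3 - <<'E'
from h import *
t=viewer.read_camera("top");s=viewer.read_camera("scene");cv2.imwrite("pics/s4.png",s);cv2.imwrite("pics/t4.png",t)
q=robot.observe()["tool_pos"]
u,v=map(int,proj("scene",(q[0],q[1],q[2]-.21)));print(u,v)
cv2.imwrite("pics/crop4.png",cv2.resize(s[v-30:v+30,u-40:u+40],(800,600),interpolation=cv2.INTER_CUBIC))
f=q-np.array([0,0,.2418])
for a in(-5,85,175,265):
  c,d=np.cos(np.radians(a)),np.sin(np.radians(a))
  print(a,[tuple(((np.array(proj("scene",f+np.array([16*c,16*d,z])/1e3))-[u-40,v-30])*10).astype(int)) for z in(12,42)])
print("foot",((np.array(proj("scene",f))-[u-40,v-30])*10).astype(int))
E
```

```text
time: 10.13
tool_pos: [0.5132, -0.1487, 0.3691]
tool_rot: [3.138, -0.01, 3.067]
contact_force: [0.8, -1.1, -2.1]
opening: 0.0216
time: 10.38
tool_pos: [0.5132, -0.1486, 0.371]
tool_rot: [3.14, -0.006, 3.067]
contact_force: [0.4, -0.7, -3.1]
opening: 0.0218
211 243
-5 [(np.int64(460), np.int64(383)), (np.int64(446), np.int64(312))]
85 [(np.int64(458), np.int64(302)), (np.int64(444), np.int64(230))]
175 [(np.int64(361), np.int64(310)), (np.int64(346), np.int64(238))]
265 [(np.int64(362), np.int64(391)), (np.int64(346), np.int64(320))]
foot [416 374]
```

View pics/crop4.png

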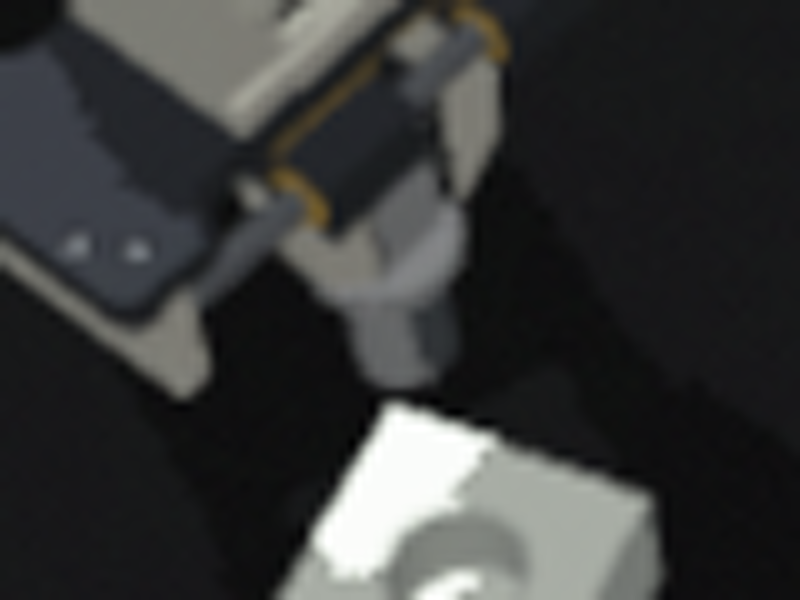

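The crop shows the key as the darker strip at (420–460, 300–365), right of the journal centre at (395,375). That matches a key heading of about −5°, so it has to turn by about +45–55° to meet the keyway. I'm carrying the shaft over.

```bash
python3 -m creep '[[[1,34,0,0,0,3.5],[1,34,0,0,0,3.5],[1,34,0,0,0,3.5],[1,34,0,0,0,3.5],[1,34,0,0,0,3.5]]]';python3 -m creep '[[[1,34,0,0,0,3.5],[1,34,0,0,0,3.5],[1,34,0,0,0,3.5],[1,34,0,0,0,3.5],[1,34,0,0,0,3.5]]]'; python3 -m creep '[[[1,30,0,0,0,3.5],[1,15,0,0,0,3.5],[0,0,0,0,0,0],[0,0,0,0,0,0]]]'
```

```text
time: 10.9
tool_pos: [0.517, 0.0205, 0.3626]
tool_rot: [3.138, -0.019, -2.911]
contact_force: [0.9, -0.4, -3.6]
opening: 0.0214
time: 11.32
tool_pos: [0.5199, 0.1986, 0.355]
tool_rot: [3.133, -0.032, -2.591]
contact_force: [0.0, 0.3, -1.7]
opening: 0.0221
time: 11.65
tool_pos: [0.5197, 0.2528, 0.3482]
tool_rot: [3.128, -0.04, -2.452]
contact_force: [-0.3, -0.8, -3.0]
opening: 0.0218
```

```bash
cat > lev.py <<'E'
from h import *
from scipy.spatial.transform import Rotation as R
def lev(p=1):
    s=robot.observe();z=R.from_euler('xyz',s['tool_rot']).apply([0,0,1])
    j=R.from_euler('xyz',s['tool_rot']).apply([0,1,0])
    print("fix deg",np.degrees(np.cross(z,[0,0,-1])).round(2),"pos",(s['tool_pos']*1e3).round(1),"key",(np.degrees(np.arctan2(j[1],j[0]))%180-90).round(1),"F",s['contact_force'].round(1),"T",s['torque'].round(2),"foot",((s['tool_pos']+z*.2418)*1e3).round(1),"t",s['time'])
if __name__=="__main__": lev()
E
python3 lev.py
```

```text
fix deg [ 0.87 -2.28  0.  ] pos [519.7 252.8 348.2] key 39.5 F [-0.3 -0.8 -3. ] T [0.06 0.03 0.01] foot [510.1 249.2 106.6] t 11.65
```

```bash
python3 -m creep '[[[5,3,0,0.45,-1.1,0],[5,2,0,0.45,-1.1,0],[0,0,0,0,0,0],[0,0,0,0,0,0]]]'; python3 lev.py
python3 - <<'E'
from h import *
t=viewer.read_camera("top");s=viewer.read_camera("scene");cv2.imwrite("pics/s5.png",s);cv2.imwrite("pics/t5.png",t)
cs=[]
u,v=map(int,proj("scene",(.53,.257,.11)));print(u,v)
cv2.imwrite("pics/crop5.png",cv2.resize(s[v-30:v+30,u-40:u+40],(800,600),interpolation=cv2.INTER_CUBIC))
E
```

```text
time: 11.98
tool_pos: [0.5311, 0.2549, 0.3457]
tool_rot: [3.141, -0.001, -2.459]
contact_force: [0.8, 0.7, -2.5]
opening: 0.0218
fix deg [ 0.01 -0.09  0.  ] pos [531.1 254.9 345.7] key 39.1 F [ 0.8  0.7 -2.5] T [0.07 0.04 0.03] foot [530.8 254.9 103.9] t 11.9833
311 154
```

View pics/crop5.png

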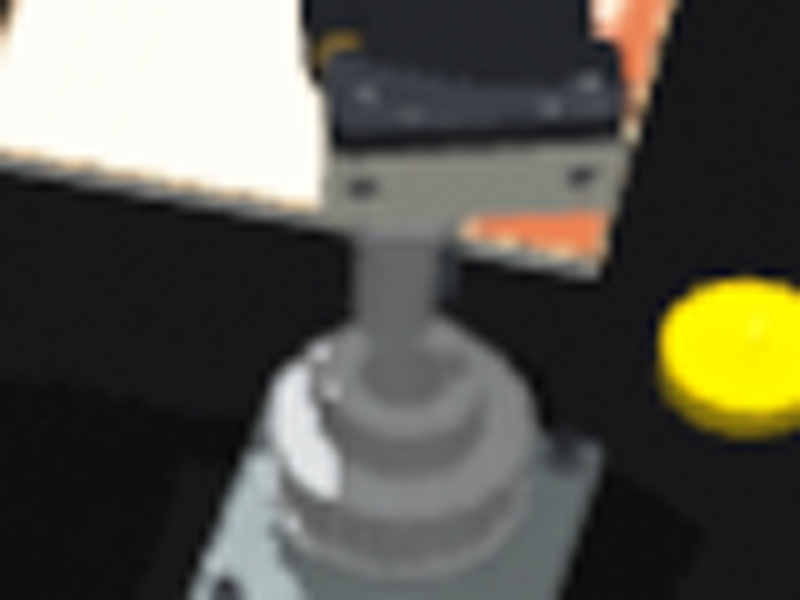

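Run:
```python
from h import *
f=lambda p:((np.array(proj("scene",p))-[271,124])*10).round(0)
for z in(.0,.08): print("hub",z,f((.529,.2575,z)))
for z in(.104,.12,.14): print("shaft",z,f((.5308,.2549,z)))
print(f((.5358,.2549,.104)),f((.5308,.2599,.104)))
s=cv2.imread("pics/s5.png");np.set_printoptions(linewidth=200)
for v in range(148,166): print(v,s[v,298:326,1])
```

```text
hub 0.0 [390. 559.]
hub 0.08 [401. 374.]
shaft 0.104 [405. 324.]
shaft 0.12 [407. 284.]
shaft 0.14 [410. 233.]
[420. 331.] [415. 313.]
148 [ 22  23  22  23  23  22  23  28  66  95 100 102 102 102 102 100  96  80  79 104 130 142 155 176 160 131 145 148]
149 [ 23  23  24  22  23  23  22  23  53  85  97 102 104 103 103  99  83  54  59  73  94 112 115 122 123 128 145 150]
150 [ 23  22  22  23  21  22  23  23  59  91  97 100 102 101 101  99  83  54  44  22  22  27  36  59  82  95 112 114]
151 [ 22  24  23  23  22  23  23  21  61  91  97 101 102 102 101  98  81  54  45  22  21  23  22  22  23  20  25  32]
152 [ 22  22  22  23  21  22  23  22  62  93  97 100 102 102 101  94  74  53  42  23  23  22  22  22  23  22  23  22]
153 [ 24  22  23  24  23  22  23  26  62  92  98 101 102 102 100  92  71  45  35  24  23  23  23  23  23  22  22  22]
154 [ 22  22  23  22  22  22  23  29  65  93  98 102 102 102 100  90  62  29  26  23  23  23  22  23  23  22  24  22]
155 [ 23  23  22  23  22  22  22  27  65  95  99 102 102 102  99  93  79  56  30  22  22  23  23  23  23  23  21  24]
156 [ 23  22  23  22 
[... 458 characters left out ...]
2  77 135 151 131 129 129 131 126 107  98 101 102 100  99  97  98 101 100 109 124 126 123  93  36  17  20  20]
161 [ 72 152 209 193 131 133 134 131 123 103  99 101 102 101 100  98  97 103 107 115 126 128 129 119  83  37  15  18]
162 [130 207 224 194 128 145 157 132 127 111  99 101 102 102 100  97  99 109 123 130 128 127 130 130 119  78  14  18]
163 [161 224 224 195 120 140 161 130 131 124 110 102 101 101 100 100 109 122 130 131 123 119 130 130 130 106  37  17]
164 [174 224 225 207 145  91 110 125 132 134 129 118 114 113 112 116 127 134 133 128 115 114 131 130 130 112  59  15]
165 [185 224 224 224 186  90  97 111 125 132 134 133 132 131 132 131 132 134 130 118 105 115 131 130 130 115  68  14]
```

```bash
python3 -m creep '[[[0,5.5,0,0,0,0],[0,0,0,0,0,0],[0,0,-10,0,0,0],[0,0,0,0,0,0],[0,0,0,0,0,0]]]'; python3 lev.py
```

```text
time: 12.5
tool_pos: [0.5312, 0.26, 0.3356]
tool_rot: [3.141, -0.0, -2.461]
contact_force: [-0.4, 0.6, -1.9]
opening: 0.0217
fix deg [-0.01 -0.04 -0.  ] pos [531.2 260.  335.6] key 39.0 F [-0.4  0.6 -1.9] T [0.11 0.01 0.02] foot [531.  260.   93.8] t 12.5
```

```bash
python3 -m creep '[[[0,0,-6,0,0,0],[0,0,0,0,0,0],[0,0,-5,0,0,0],[0,0,0,0,0,0]]]'; python3 lev.py;  python3 -m creep '[[[0,0,-4,0,0,0],[0,0,0,0,0,0]]]'; python3 lev.py;python3 -m creep '[[[0,0,-4,0,0,0],[0,0,0,0,0,0]]]'; python3 lev.py
```

```text
time: 12.83
tool_pos: [0.5309, 0.26, 0.3229]
tool_rot: [3.141, -0.002, -2.461]
contact_force: [0.2, 0.0, -2.7]
opening: 0.0216
fix deg [ 0.02 -0.11  0.  ] pos [530.9 260.  322.9] key 39.0 F [ 0.2  0.  -2.7] T [0.05 0.07 0.02] foot [530.4 259.9  81.1] t 12.8333
time: 13.0
tool_pos: [0.531, 0.26, 0.3185]
tool_rot: [3.141, -0.001, -2.461]
contact_force: [0.3, -0.7, -3.2]
opening: 0.0217
fix deg [ 0.02 -0.09  0.  ] pos [531.  260.  318.5] key 39.0 F [ 0.3 -0.7 -3.2] T [ 0.09 -0.   -0.03] foot [530.6 259.9  76.7] t 13.0
time: 13.17
tool_pos: [0.5312, 0.2601, 0.3142]
tool_rot: [3.141, -0.001, -2.461]
contact_force: [-0.4, 0.3, -3.2]
opening: 0.0221
fix deg [-0.01 -0.04 -0.  ] pos [531.2 260.1 314.2] key 39.0 F [-0.4  0.3 -3.2] T [0.06 0.03 0.  ] foot [531.  260.1  72.4] t 13.1667
```

```bash
python3 -m creep '[[[0,0,-3,0,0,0],[0,0,0,0,0,0]]]'; python3 lev.py;  python3 -m creep '[[[0,0,-3,0,0,0],[0,0,0,0,0,0]]]'; python3 lev.py
```

```text
time: 13.33
tool_pos: [0.5312, 0.2601, 0.3109]
tool_rot: [3.141, -0.0, -2.461]
contact_force: [0.9, 0.1, -2.4]
opening: 0.0218
fix deg [-0.01 -0.03 -0.  ] pos [531.2 260.1 310.9] key 39.0 F [ 0.9  0.1 -2.4] T [0.08 0.02 0.05] foot [531.1 260.1  69.1] t 13.3333
time: 13.5
tool_pos: [0.5312, 0.2601, 0.3077]
tool_rot: [3.141, -0.0, -2.461]
contact_force: [-1.2, 0.3, -2.0]
opening: 0.0219
fix deg [-0.01 -0.03 -0.  ] pos [531.2 260.1 307.7] key 39.0 F [-1.2  0.3 -2. ] T [ 0.04  0.05 -0.05] foot [531.1 260.1  65.9] t 13.5
```

```bash
python3 -m creep '[[[0,0,-3,0,0,0],[0,0,0,0,0,0]]]'; python3 lev.py;  python3 -m creep '[[[0,0,-3,0,0,0],[0,0,0,0,0,0]]]'; python3 lev.py
```

```text
time: 13.67
tool_pos: [0.5312, 0.2601, 0.3044]
tool_rot: [3.141, -0.0, -2.461]
contact_force: [-1.1, 0.3, -2.6]
opening: 0.0216
fix deg [-0.01 -0.03 -0.  ] pos [531.2 260.1 304.4] key 39.0 F [-1.1  0.3 -2.6] T [0.05 0.   0.04] foot [531.  260.2  62.6] t 13.6667
time: 13.83
tool_pos: [0.5312, 0.2602, 0.3011]
tool_rot: [3.141, -0.0, -2.461]
contact_force: [0.2, -0.2, -3.6]
opening: 0.0215
fix deg [-0.02 -0.03 -0.  ] pos [531.2 260.2 301.1] key 39.0 F [ 0.2 -0.2 -3.6] T [0.08 0.02 0.01] foot [531.  260.2  59.3] t 13.8333
```

```bash
python3 -m creep '[[[0,0,-3,0,0,0],[0,0,0,0,0,0]]]'; python3 lev.py;  python3 -m creep '[[[0,0,-3,0,0,0],[0,0,0,0,0,0]]]'; python3 lev.py; python3 -m creep '[[[0,0,-3,0,0,0],[0,0,0,0,0,0]]]'; python3 lev.py
```

```text
time: 14.0
tool_pos: [0.5312, 0.2602, 0.2978]
tool_rot: [3.141, -0.0, -2.461]
contact_force: [1.4, -0.4, -3.0]
opening: 0.0216
fix deg [-0.02 -0.03 -0.  ] pos [531.2 260.2 297.8] key 39.0 F [ 1.4 -0.4 -3. ] T [ 0.14  0.03 -0.03] foot [531.  260.3  56. ] t 14.0
time: 14.17
tool_pos: [0.5312, 0.2602, 0.2944]
tool_rot: [3.141, -0.0, -2.461]
contact_force: [0.7, 1.0, -2.4]
opening: 0.0218
fix deg [-0.02 -0.03 -0.  ] pos [531.2 260.2 294.4] key 39.0 F [ 0.7  1.  -2.4] T [0.04 0.02 0.01] foot [531.  260.3  52.6] t 14.1667
time: 14.33
tool_pos: [0.5312, 0.2602, 0.2911]
tool_rot: [3.141, -0.0, -2.461]
contact_force: [-0.7, 0.5, -2.9]
opening: 0.022
fix deg [-0.02 -0.03 -0.  ] pos [531.2 260.2 291.1] key 39.0 F [-0.7  0.5 -2.9] T [0.05 0.04 0.01] foot [531.  260.3  49.3] t 14.3333
```

```bash
python3 -m creep '[[[0,0,-3,0,0,0],[0,0,0,0,0,0]]]'; python3 lev.py;  python3 -m creep '[[[0,0,-3,0,0,0],[0,0,0,0,0,0]]]'; python3 lev.py; python3 -m creep '[[[0,0,-3,0,0,0],[0,0,0,0,0,0]]]'; python3 lev.py
python3 - <<'E'
from h import *
t=viewer.read_camera("top");s=viewer.read_camera("scene")
cv2.imwrite("pics/crop6.png",cv2.resize(s[124:184,271:351],(800,600),interpolation=cv2.INTER_CUBIC))
E
```

```text
time: 14.5
tool_pos: [0.5313, 0.2602, 0.2881]
tool_rot: [3.141, 0.001, -2.461]
contact_force: [0.2, 0.1, -2.3]
opening: 0.0217
fix deg [-0.04  0.01  0.  ] pos [531.3 260.2 288.1] key 39.0 F [ 0.2  0.1 -2.3] T [ 0.07  0.07 -0.03] foot [531.3 260.4  46.3] t 14.5
time: 14.67
tool_pos: [0.5314, 0.2604, 0.2857]
tool_rot: [3.141, 0.002, -2.461]
contact_force: [-1.3, -0.0, 1.6]
opening: 0.0217
fix deg [-0.07  0.07  0.  ] pos [531.4 260.4 285.7] key 39.0 F [-1.3 -0.   1.6] T [ 0.05  0.35 -0.  ] foot [531.7 260.6  43.9] t 14.6667
time: 14.83
tool_pos: [0.5313, 0.2604, 0.2834]
tool_rot: [-3.141, 0.002, -2.461]
contact_force: [-1.4, -0.3, 2.5]
opening: 0.0219
fix deg [-0.08  0.11  0.  ] pos [531.3 260.4 283.4] key 39.0 F [-1.4 -0.3  2.5] T [-0.02  0.36  0.01] foot [531.7 260.7  41.6] t 14.8333
```

View pics/crop6.png

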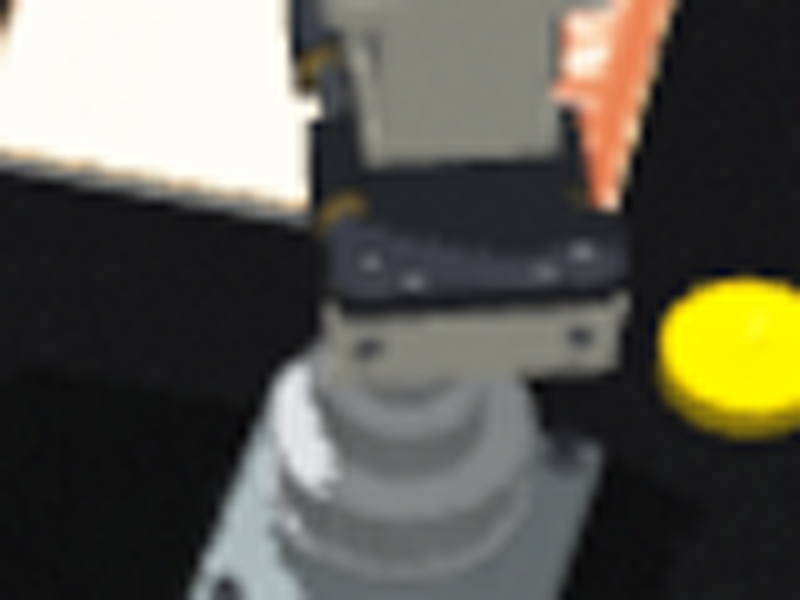

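The picture shows the shaft down in the bore, with the fingers close over the boss at (405,380). Contact began at a foot height of 46 mm, exactly the plunger's height, so the key is in. Now press home.

```bash
python3 -m creep '[[[0,0,-3,0,0,0],[0,0,-2,0,0,0]]]' 1 60; python3 lev.py;  python3 -m creep '[[[0,0,-3,0,0,0],[0,0,-2,0,0,0]]]'; python3 lev.py; python3 -m creep '[[[0,0,-3,0,0,0],[0,0,-2,0,0,0]]]'; python3 lev.py
```

```text
time: 15.1
tool_pos: [0.5312, 0.2604, 0.2795]
tool_rot: [-3.141, 0.003, -2.461]
contact_force: [-2.4, 0.2, 6.0]
opening: 0.0217
fix deg [-0.09  0.15  0.  ] pos [531.2 260.4 279.5] key 39.0 F [-2.4  0.2  6. ] T [-0.14  0.59  0.01] foot [531.8 260.8  37.7] t 15.1
time: 15.27
tool_pos: [0.5311, 0.2604, 0.2757]
tool_rot: [-3.141, 0.004, -2.461]
contact_force: [-8.5, -2.4, 22.1]
opening: 0.0216
fix deg [-0.1  0.2  0. ] pos [531.1 260.4 275.7] key 39.0 F [-8.5 -2.4 22.1] T [-0.57  1.51  0.  ] foot [531.9 260.9  33.9] t 15.2667
time: 15.43
tool_pos: [0.5307, 0.2604, 0.2758]
tool_rot: [-3.14, 0.006, -2.46]
contact_force: [-5.9, -2.6, 13.5]
opening: 0.0218
fix deg [-0.12  0.33  0.  ] pos [530.7 260.4 275.8] key 39.0 F [-5.9 -2.6 13.5] T [-0.53  1.35  0.02] foot [532.  260.9  34. ] t 15.4333
```

```bash
python3 -m creep '[[[0,0,-3,0,0,0],[0,0,-4,0,0,0]]]'; python3 lev.py
python3 - <<'E'
from h import *
from lev import lev
for i in range(4): t=viewer.read_camera("top")
lev()
u,v=map(int,proj("top",(.424,.15,.013)));cv2.imwrite("pics/t7.png",t)
E
```

```text
time: 15.6
tool_pos: [0.5302, 0.2604, 0.2756]
tool_rot: [-3.138, 0.009, -2.46]
contact_force: [-14.3, -5.6, 39.6]
opening: 0.0215
fix deg [-0.17  0.54  0.  ] pos [530.2 260.4 275.6] key 39.1 F [-14.3  -5.6  39.6] T [-0.96  2.85  0.06] foot [532.4 261.1  33.8] t 15.6
fix deg [-0.17  0.55  0.  ] pos [530.1 260.3 275.6] key 39.1 F [-10.7  -2.9  30.1] T [-0.77  2.34  0.05] foot [532.4 261.   33.8] t 15.8
```

```bash
python3 -c "
from h import *
from lev import lev
print(robot.hand_in());lev()"
```

```text
the job is handed in; nothing more can be done
None
the job is handed in; nothing more can be done
```

The disc is off the hub and on the bench, and the shaft is pressed home in the hub with the gripper still holding it. I handed the job in at about 16 s of the 61 s allowed. No verdict is reported.

- **Disc:** I released it at about (0.423, 0.151), roughly 150 mm from the hub axis. Both cameras agreed on the position to within 2 mm. I did not measure it again before handing in.
- **Keyway:** I set the key to about 39°, and it entered the keyway without any turning. The spring started to push back at a foot height of 46 mm, exactly where the plunger's top should be.
- **Home position:** The downward travel stopped at a TCP height of 0.2757 m, against 0.2758 m predicted for home. That puts the foot about 46 mm below the hub face, with the fingers 22 mm apart on the square end.
- **Final press:** The last hold read about 30 N upward, plus about 11 N sideways. The tool was tilted about 0.01 rad, within the 0.08 rad allowed.

**Disagreements and gaps:**
- The two cameras put the keyway at different headings: the top view at about 45°, the scene view at about 60°. The true one is near 39°.
- Their positions also differed by about 2.5 mm in y, so I used the mean.
- I never measured the plunger travel directly; it is inferred from the foot height.
- I kept the arm away from the bottle, jar, vial and wrench but did not measure them again.

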